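# Wedge up the front of the label printer and hold it for the anti-slip mat

### The arm

A 6-joint arm with a two-finger parallel gripper is mounted at the origin on the work surface. World frame = base frame: x ahead of the robot, y to its left, z up, the work surface at z = 0. Lengths are in m, angles in rad, forces in N, time in s.
With the tool pointing down it reaches from about 0.275 to 0.825 m from the base axis. Payload 5.2 kg.
Tool frame: the origin (TCP) lies at the very end of the fingers, on their centre line; the grasp point (between the pads) lies 19 mm behind it; z points along the fingers, y is the line along which they close (so a half turn about z gives the same grasp; the last joint's range is limited). The gripper opens to 93 mm and grips with 3 to 60 N. Pads are 15 mm wide; open, the fingers measure 128 mm over their backs; the gripper's body (75 mm by 188 mm) begins 65 mm behind the grasp point.
Start: joints at [1.035, 0.259, 1.535, -0, 1.348, -0.203], TCP at [0.18, 0.52, 0.199] pointing down, gripper open.
Joint ranges: [-3.14, 3.14], [-0.91, 2.08], [0.19, 2.58], [-1.22, 4.36], [0.22, 2.71], [-3.12, 3.12]. Speed limits (rad/s): [2.57, 2.57, 3.14, 3.14, 3.14, 3.14].

### API

Orientations are given as a 3x3 rotation matrix whose columns are the frame's x, y, z axes.
In Python, from plant import readout, eyes, env gives the robot as it stands. The module is installed in compiled form; this text tells all that it offers.
- The arm moves only by the tool arm_command, never from a script. Its argument "increments" is a list of rows, each a list of 4 numbers: the shift along the world's x, y, z in units of 0.2 m (1.0 is 0.2 m), then the turn about the world's z in units of 0.5 rad (1.0 is 0.5 rad). A call has 1 to 8 rows; each row is the pose to reach, as a shift and turn from the pose commanded when the call began; what a row does not reach only later rows make up. A row lasts 1/12 s, in which the tool goes at most 41.7 mm and 7.16 degrees, less where a joint would pass 70% of its speed; a pose out of reach is approached as far as the arm can. A call with a number of a shift or a turn outside -1 to 1 is refused whole. A call with a gripper value outside its range is refused whole. "hand" is the opening in per cent of the stroke, from 0 (shut) to 100 (fully open), set as the call begins (left out, the last holds). The fingers move at their own pace and stop on an object; "squeeze" is the grip in N (left out, the last holds). Time passes only in rows, so rows that repeat a pose let the fingers close. It gives the time, the measured TCP pose, the force, the opening and the grip force at its end, in the units of the state.
- readout.observe(): the state, without advancing time (a new reading comes with each control period).
- eyes.read_camera(name): name is "scene" or "top" or "wrist"; returns a dict with "image" (384x512x3 uint8, red, green, blue), "mtx" (3x3 intrinsics, pixels), "camera_from_world" (4x4, takes a point from world to camera coordinates); the wrist camera has in their place "tool_from_camera" (4x4, takes a point from camera to tool coordinates, whose origin is the TCP and whose axes are the flange's). Camera axes: x right, y up, looking along -z (the intrinsics and any distortion apply to the point x, -y, -z); pixel columns grow to the right and rows downward; lengths in m; the calibration is good to about 2 mm. A picture is of the moment at which its call begins: read the wrist's pose just before it. There is no depth.
- env.sign_off(): hands the job in; it is judged then, once.
The state is a dict: "time": time; "joint_positions": joint angles; "joint_vel": joint speeds; "tau": joint torques, N m; "eef_pos": TCP position; "orientation": TCP orientation; "force": force on the tool from outside, world axes, zero at the start; "torque": the same for the moment, N m; "grip_width": opening from 0.0 (shut) to 1.0 (fully open); "grasp_force": force on a finger pad.
Only numpy, scipy, OpenCV 4.12 (cv2) and the standard library are available. Lean on these libraries where they do the work, as an engineer would, in place of code of your own. Each camera call takes 0.05 s, during which the arm holds its last target. There are 200 camera calls.

### The job

The label printer walks about the counter when labels are torn off, and a thin anti-slip mat has to go under its front feet. Lay the wooden levelling wedge flat on the counter, thin end towards the printer, and push it straight in under the middle of the printer's front edge until both front feet are just clear of the counter, about 5 mm: the wedge alone carries the front, the rear feet stay down and the printer is not shoved out of its place. Finish there while holding the wedge in the fingers so that it cannot creep out; leave the two vials where they stand.

Things in the scene. Friction and masses are not known exactly. Their poses are not given: they have to be found in the camera images.
- printer: desktop label printer, 220 mm deep, 178 wide, 158 high, about 2 kg, loose on four 8 mm high rubber feet (20 mm diameter). Mid-grey lower shell, light grey cover with a dark window. Origin: centre of its footprint at the foot soles; x points from front to rear, y across, z up. The front, with steel tear bar and a white label sticking out 30 mm (62 to 71 mm up), faces roughly +y, the robot's left
- printer_front (a point): middle of the printer's straight lower front edge (178 mm long along its y), 110 mm in front of its origin, 8 mm above the counter while the feet stand: the gap for the wedge. The inner sides of the two front feet are 120 mm apart. Same axes as the printer
- foot_front_a (a point): centre of the sole of one front foot, 25 mm behind the front edge and 70 mm to the printer's +y side; at counter height (z = 0) while it stands
- foot_front_b (a point): centre of the sole of the other front foot, 25 mm behind the front edge and 70 mm to the printer's -y side; at z = 0 while it stands
- foot_rear_a (a point): centre of the sole of one rear foot, 195 mm behind the front edge, 70 mm to the printer's +y side; the printer tips up about its rear feet, which grip the counter well
- foot_rear_b (a point): centre of the sole of the other rear foot, 195 mm behind the front edge, 70 mm to the printer's -y side
- wedge_grip (a point): centre of the thick tail of the beech wedge, where it is gripped, 13 mm above its sole. The wedge is 150 mm long, 40 wide, 80 g: the tail is a level block 40 long, 40 wide, 26 high, then the top slopes evenly over 110 mm to a 3 mm thick nose; the sole is flat. x points to the thin end, y across, z up. It starts flat on the counter, left of the printer, thin end roughly towards it
- wedge_nose (a point): middle of the wedge's thin end at its sole, 130 mm ahead of wedge_grip along x; same axes. Ramp and sole are waxed (friction about 0.3): driving it in takes about 8 to 18 N. The front edge starts to rise when the nose is about 24 mm behind it, then rises 2 mm per 10 mm of push (the front feet 0.9 of that)
- vial_a: glass injection vial with an aluminium cap, 47 mm diameter, 74 mm high, standing on the counter beyond the wedge's way; origin at the centre of its foot; to be left alone
- vial_b: second such vial, standing beyond where the wedge starts; origin at the centre of its foot; to be left alone
Not all that is in view belongs to the job. There is more than one size of the part that bears wedge_grip; the job needs the smallest.

How it is judged:
At the end, for the whole second after the job is handed in: front feet 2 to 9 mm up; rear feet standing (under 3 mm), moved under 20 mm; wedge flat (4 deg, tail centre under 18 mm), straight in (11 deg), within 30 mm of the printer's middle, carrying it (over 2 N), held by the fingers (over 5 N); arm and fingers off the printer; printer still (height (world z) of foot_front_a between 0.002 and 0.009 m and height (world z) of foot_front_b between 0.002 and 0.009 m and height (world z) of each of foot_rear_a, foot_rear_b below 0.003 m and contact force between wedge and printer above 2 N and contact force between the fingers and wedge above 5 N and contact force between each of the arm, the fingers and printer below 0.5 N and angle between wedge_grip's own z axis and vertical below 0.07 rad and height (world z) of wedge_grip below 0.018 m and angle between the x axis of wedge_grip and the x axis of printer, either way round below 0.2 rad and y of wedge_nose in the frame of printer between -0.03 and 0.03 m and distance of each of foot_rear_a, foot_rear_b from where it was at the start of the episode below 0.02 m and linear speed of printer below 0.01 m/s); the arm keeps its last pose, push and grip.
It fails at once if the printer is shoved along the counter by more than 20 mm (distance of any of foot_rear_a, foot_rear_b from where it was at the start of the episode above 0.02 m).
It fails at once if a vial is moved by more than 30 mm or tipped over (distance of any of vial_a, vial_b from where it was at the start of the episode above 0.03 m or angle between any of vial_a, vial_b's own z axis and vertical above 0.5 rad).
It also fails if it takes over 43 s, if anything falls off the work surface, if the arm or the gripper's body presses on something with over 40 N, if the wrist force passes 120 N, or if a joint passes its speed limit or range.

## Working session

There is one attempt and no reset: what is moved stays moved. The work goes in short steps, Python scripts to look and compute and a tool call to move; the robot and the scene stay as the last step left them, time stands still between calls to the robot, and variables do not carry over. Pictures are saved under pics/ and viewed, at most 10 in all, crops included, and the job is handed in when it is done.

Besides the shell and the picture viewer there is one more tool, called after "Request:" in YAML: its name, and indented under it one key for each argument. arm_command: Moves the arm, as the interface text tells. Shifts and turns lie within -1 to 1; 1 stands for 0.2 m of shift or 0.5 rad of turn. Its arguments: {"type":"object","properties":{"increments":{"type":"array"},"hand":{"type":"number"},"squeeze":{"type":"number"}},"required":["increments"]}

```bash
mkdir -p pics
cat > h.py <<'E'
import numpy as np, cv2
from plant import readout, eyes, env
def ray(c,u,v):
    K=np.array(c["mtx"]);d=np.linalg.inv(K)@[u,v,1];d=np.array([d[0],-d[1],-d[2]])
    T=np.linalg.inv(np.array(c["camera_from_world"]));return T[:3,3],T[:3,:3]@d
def onz(c,u,v,z=0):
    o,d=ray(c,u,v);return o+d*(z-o[2])/d[2]
def save(c,n): cv2.imwrite(f"pics/{n}.png",c["image"][:,:,::-1])
E
python3 - <<'E'
from h import *
import pickle
a=eyes.read_camera("top");b=eyes.read_camera("scene")
pickle.dump((a,b),open("c.pkl","wb"))
save(a,"top0");save(b,"scene0")
for c in(a,b):print({k:np.round(v,3).tolist() for k,v in c.items() if k!="image"})
print(readout.observe())
E
```

```text
{'mtx': [[456.262, 0.0, 259.875], [0.0, 456.262, 187.633], [0.0, 0.0, 1.0]], 'camera_from_world': [[0.022, -1.0, -0.009, 0.098], [0.992, 0.02, 0.125, -0.563], [-0.124, -0.012, 0.992, -1.174], [0.0, 0.0, 0.0, 1.0]]}
{'mtx': [[362.232, 0.0, 254.933], [0.0, 362.232, 194.848], [0.0, 0.0, 1.0]], 'camera_from_world': [[0.685, 0.728, -0.001, -0.436], [-0.579, 0.546, 0.605, 0.241], [0.441, -0.414, 0.796, -1.223], [0.0, 0.0, 0.0, 1.0]]}
{'time': 0.1, 'joint_positions': array([ 1.03519873e+00,  2.59251495e-01,  1.53595737e+00, -1.26658928e-05,
        1.34803387e+00, -2.02780944e-01]), 'joint_vel': array([ 0.00118794, -0.00236991, -0.00248274, -0.00055657,  0.0012155 ,
        0.00048001]), 'tau': array([ 1.73377965e-03, -4.38210869e+01, -2.84638900e+01,  7.20492750e-02,
        3.62858491e-02, -3.90256037e-05]), 'eef_pos': array([0.17938441, 0.5193626 , 0.19781744]), 'orientation': array([[-9.45126661e-01,  3.26703081e-01, -8.31503965e-04],
       [ 3.26703982e-01,  9.45125641e-01, -1.42531411e-03],
       [ 3.20221207e-04, -1.61875802e-03, -9.99998639e-01]]), 'force': array([-0.2970594 ,  0.29269009, -0.17204725]), 'torque': array([ 0.03777876, -0.0507354 ,  0.01516578]), 'grasp_force': 0.0, 'grip_width': 1.0008142255707604}
```

View pics/top0.png

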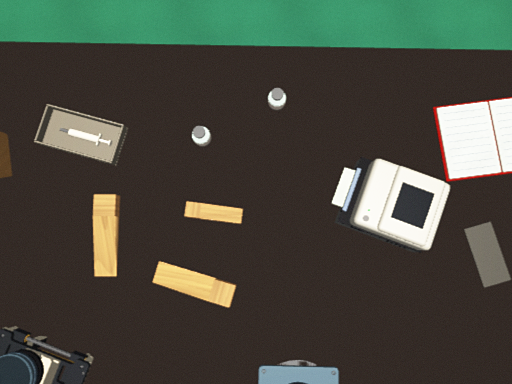

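View pics/scene0.png

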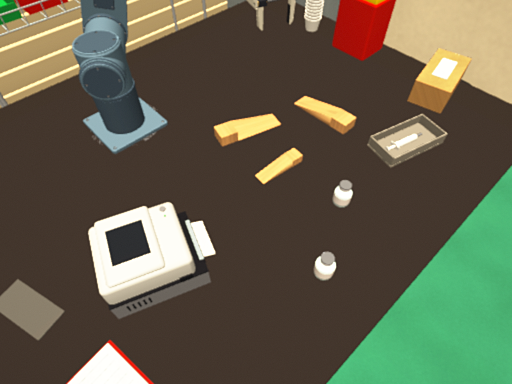

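The top view shows the smallest wedge at (214,212) with its tail on the left. The printer is at (393,203) with its front facing left and the label at (345,187). The vials are at (277,98) and (201,135). The scene view agrees. Next I'll measure.

Run:
```python
from h import *
import pickle
a,b=pickle.load(open("c.pkl","rb"))
def g(im): return (255*(im/255.)**0.45).astype(np.uint8)
A=cv2.resize(g(a["image"][145:260,325:460]),None,fx=4,fy=4,interpolation=2)
B=cv2.resize(g(b["image"][190:325,80:225]),None,fx=4,fy=4,interpolation=2)[:460]
B2=cv2.resize(g(b["image"][190:325,80:225]),(490,460),interpolation=2)
cv2.imwrite("pics/crop.png",cv2.resize(np.hstack([A[:460],]),None,fx=1.3,fy=1.3)[:,:,::-1])
cv2.imwrite("pics/cropb.png",cv2.resize(b["image"][190:325,80:225] and None if False else g(b["image"][190:325,80:225]),None,fx=4,fy=4,interpolation=2)[:,:,::-1])
hsv=cv2.cvtColor(a["image"],cv2.COLOR_RGB2HSV)
m=cv2.inRange(hsv,(8,60,100),(30,255,255))
for c in cv2.findContours(m,0,2)[0]:
    if cv2.contourArea(c)>150:
        r=cv2.minAreaRect(c);P=cv2.boxPoints(r)
        print(r,[onz(a,*p,0.013)[:2].round(4).tolist() for p in P],P.round(1).tolist())
for p in[(201,141),(277,104)]:print(onz(a,*p)[:2])
T=np.linalg.inv(a["camera_from_world"]);print(T[:3,3])
```

```text
((193.85000610351562, 283.45001220703125), (82.21920776367188, 24.981992721557617), 18.434947967529297) [[0.3059, 0.3917], [0.3681, 0.3739], [0.305, 0.1648], [0.2437, 0.1838]] [[150.89999389648438, 282.29998779296875], [158.8000030517578, 258.6000061035156], [236.8000030517578, 284.6000061035156], [228.89999389648438, 308.29998779296875]]
((213.18341064453125, 212.1244659423828), (57.8877067565918, 16.32221794128418), 7.594643592834473) [[0.4815, 0.3132], [0.5252, 0.3092], [0.5078, 0.1539], [0.4643, 0.1586]] [[183.39999389648438, 216.39999389648438], [185.60000610351562, 200.1999969482422], [243.0, 207.89999389648438], [240.8000030517578, 224.0]]
((104.40399169921875, 234.99632263183594), (26.32668685913086, 82.74651336669922), 2.2025980949401855) [[0.3191, 0.555], [0.5392, 0.5614], [0.5379, 0.4898], [0.318, 0.485]] [[89.69999694824219, 275.79998779296875], [92.80000305175781, 193.10000610351562], [119.0999984741211, 194.1999969482422], [116.0, 276.79998779296875]]
[0.69191332 0.27560105]
[0.80153709 0.06699777]
[0.4100983  0.09530481 1.23616274]
```

View pics/crop.png

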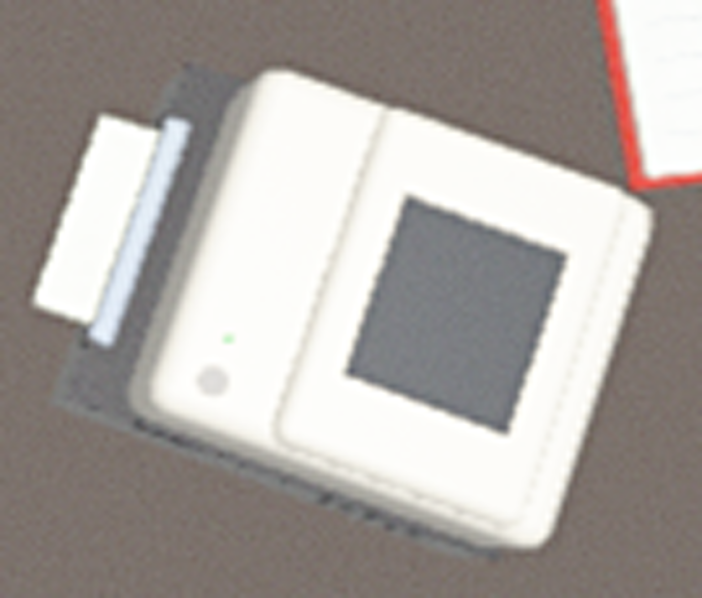

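View pics/cropb.png

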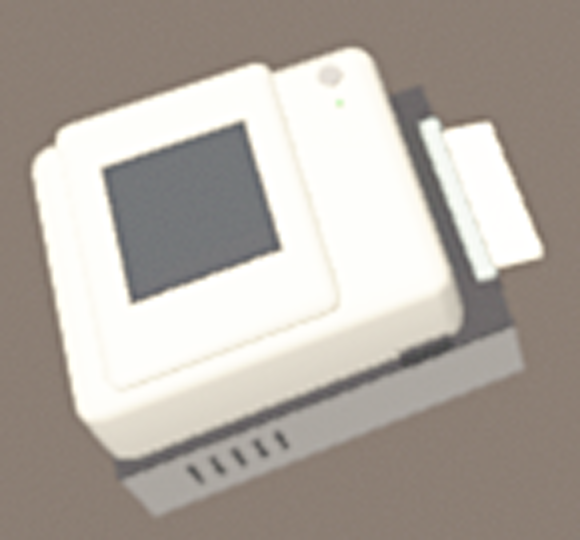

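The crops show the front lower corners in the top view at about (360.6,157.5) and (335.6,221.9). In the scene view the lower front corner is at (210.8,282.5) and the rear one at (118.8,319.3).

Run:
```python
from h import *
import pickle
a,b=pickle.load(open("c.pkl","rb"))
P=onz(a,360.6,157.5,.008);Q=onz(a,335.6,221.9,.008)
S=onz(b,210.75,282.5,.008);R=onz(b,118.75,319.25,.008)
print(P,Q,np.linalg.norm(P-Q),S,R,np.linalg.norm(S-R))
M=(P+Q)/2;e=P-Q;n=np.array([e[1],-e[0]])/np.hypot(*e[:2]);
print("mid",M,"px dir",n,np.arctan2(n[1],n[0]),"side dir",np.arctan2(*(R-S)[1::-1]))
# wedge in scene
hsv=cv2.cvtColor(b["image"],cv2.COLOR_RGB2HSV)
m=cv2.inRange(hsv,(8,60,100),(30,255,255))
for c in cv2.findContours(m,0,2)[0]:
    x=cv2.boundingRect(c)
    if 240<x[0]<270 and cv2.contourArea(c)>100:
        print(x,cv2.approxPolyDP(c,2,True)[:,0].tolist(),[onz(b,*p,0)[:2].round(3).tolist() for p in cv2.approxPolyDP(c,2,True)[:,0].astype(float)])
hsv=cv2.cvtColor(a["image"],cv2.COLOR_RGB2HSV)
m=cv2.inRange(hsv,(8,60,100),(30,255,255))
for c in cv2.findContours(m,0,2)[0]:
    x=cv2.boundingRect(c)
    if 180<x[0]<190: 
        q=cv2.approxPolyDP(c,1.5,True)[:,0].astype(float);print([(p.tolist(),onz(a,*p,0)[:2].round(3).tolist(),onz(a,*p,.026)[:2].round(3).tolist()) for p in q])
```

```text
[ 0.65260011 -0.16349418  0.008     ] [ 0.4755765  -0.09550373  0.008     ] 0.18963137705244396 [ 0.64402963 -0.15281237  0.008     ] [ 0.57022982 -0.35928411  0.008     ] 0.21926466347436901
mid [ 0.56408831 -0.12949895  0.008     ] px dir [-0.35854009 -0.93351433] -1.9374998641726822 side dir -1.9140775539786343
(255, 147, 48, 38) [[302, 154], [293, 147], [255, 176], [263, 184], [300, 162]] [[0.504, 0.327], [0.464, 0.329], [0.469, 0.158], [0.507, 0.154], [0.523, 0.298]]
(246, 0, 18, 31) [[246, 0], [256, 10], [257, 26], [262, 30], [263, 7], [257, 6], [257, 0]] [[-0.374, 0.892], [-0.269, 0.859], [-0.16, 0.762], [-0.12, 0.754], [-0.267, 0.903], [-0.294, 0.889], [-0.338, 0.93]]
[([186.0, 201.0], [0.524, 0.31], [0.522, 0.306]), ([184.0, 216.0], [0.483, 0.314], [0.482, 0.309]), ([234.0, 223.0], [0.467, 0.178], [0.466, 0.176]), ([241.0, 222.0], [0.47, 0.159], [0.469, 0.157]), ([242.0, 208.0], [0.508, 0.157], [0.506, 0.156])]
```

Request:
arm_command:
  increments:
    - [1,-0.75,0,-1]
    - [1,-0.75,0,-1]
    - [1,-0.75,0,-1]
    - [1,-0.75,0,-1]
    - [1,-0.75,0,-1]
    - [1,-0.75,0,-1]
    - [1,-0.75,0,-1]
    - [1,-0.75,0,-1]
  hand: 100
  squeeze: 40

```text
time: 0.77
eef_pos: [0.3812, 0.3682, 0.198]
orientation: [[-0.669, 0.743, -0.001], [0.743, 0.669, -0.001], [0.0, -0.001, -1.0]]
force: [-0.2, 0.3, -0.7]
grip_width: 1.002
grasp_force: 0.0
```

Request:
arm_command:
  increments:
    - [0.61,-0.41,0,-1]
    - [0.61,-0.41,0,-1]
    - [0.61,-0.41,0,-1]
    - [0.61,-0.41,0,-1]
    - [0.61,-0.41,0,-1]
    - [0.61,-0.41,0,-1]
    - [0.61,-0.41,0,-1]

```text
time: 1.35
eef_pos: [0.5, 0.2891, 0.1982]
orientation: [[-0.239, 0.971, -0.002], [0.971, 0.239, 0.0], [0.001, -0.002, -1.0]]
force: [0.4, -0.4, 0.4]
grip_width: 0.999
grasp_force: 0.0
```

Request:
arm_command:
  increments:
    - [0,0,0,-0.684]
    - [0,0,0,-0.684]
    - [0,0,0,-0.684]
    - [0,0,0,-0.684]
    - [0,0,0,-0.684]
    - [0,0,0,-0.684]

```text
time: 1.85
eef_pos: [0.5007, 0.2888, 0.1987]
orientation: [[0.099, 0.995, -0.0], [0.995, -0.099, 0.0], [0.0, -0.0, -1.0]]
force: [0.1, 0.9, 0.2]
grip_width: 1.002
grasp_force: 0.0
```

Run:
```python
from h import *
s=readout.observe();c=eyes.read_camera("wrist");save(c,"w1")
T=np.eye(4);T[:3,:3]=s["orientation"];T[:3,3]=s["eef_pos"]
M=T@c["tool_from_camera"];c["camera_from_world"]=np.linalg.inv(M)
print(s["time"],s["eef_pos"],s["orientation"].round(3).tolist(),s["force"],M[:3,3])
hsv=cv2.cvtColor(c["image"],cv2.COLOR_RGB2HSV)
m=cv2.inRange(hsv,(8,60,100),(30,255,255))
for k in cv2.findContours(m,0,2)[0]:
    if cv2.contourArea(k)>300:
        q=cv2.approxPolyDP(k,4,True)[:,0].astype(float);print([(p.tolist(),onz(c,*p,0)[:2].round(3).tolist(),onz(c,*p,.026)[:2].round(3).tolist()) for p in q])
```

```text
1.85 [0.50067242 0.28880684 0.19872319] [[0.099, 0.995, -0.0], [0.995, -0.099, 0.0], [0.0, -0.0, -1.0]] [0.1354044  0.88277951 0.20910641] [0.50866816 0.36853312 0.38497352]
[([67.0, 295.0], [0.235, 0.141], [0.254, 0.156]), ([53.0, 296.0], [0.217, 0.141], [0.237, 0.156]), ([36.0, 321.0], [0.185, 0.107], [0.207, 0.124]), ([33.0, 348.0], [0.169, 0.065], [0.192, 0.086]), ([41.0, 363.0], [0.172, 0.04], [0.195, 0.062]), ([52.0, 363.0], [0.187, 0.039], [0.209, 0.061]), ([67.0, 346.0], [0.215, 0.064], [0.235, 0.084]), ([48.0, 341.0], [0.192, 0.074], [0.213, 0.094]), ([55.0, 312.0], [0.213, 0.118], [0.233, 0.134]), ([74.0, 307.0], [0.24, 0.122], [0.258, 0.139])]
[([459.0, 294.0], [0.733, 0.093], [0.718, 0.111]), ([451.0, 308.0], [0.724, 0.073], [0.71, 0.093]), ([469.0, 311.0], [0.748, 0.066], [0.731, 0.086]), ([477.0, 336.0], [0.761, 0.026], [0.744, 0.049]), ([472.0, 346.0], [0.755, 0.01], [0.739, 0.034]), ([457.0, 346.0], [0.735, 0.012], [0.72, 0.036]), ([471.0, 362.0], [0.756, -0.016], [0.739, 0.01]), ([483.0, 363.0], [0.772, -0.02], [0.755, 0.007]), ([491.0, 348.0], [0.781, 0.004], [0.763, 0.029]), ([488.0, 321.0], [0.773, 0.048], [0.755, 0.07]), ([472.0, 297.0], [0.75, 0.086], [0.734, 0.106])]
[([280.0, 146.0], [0.522, 0.304], [0.521, 0.308]), ([243.0, 149.0], [0.481, 0.305], [0.483, 0.309]), ([246.0, 268.0], [0.467, 0.156], [0.47, 0.171]), ([280.0, 266.0], [0.51, 0.155], [0.509, 0.169])]
[([70.0, 85.0], [0.306, 0.391], [0.319, 0.39]), ([51.0, 272.0], [0.224, 0.175], [0.243, 0.188]), ([70.0, 275.0], [0.247, 0.169], [0.264, 0.182]), ([74.0, 285.0], [0.248, 0.154], [0.266, 0.169]), ([93.0, 289.0], [0.271, 0.146], [0.287, 0.161]), ([119.0, 260.0], [0.312, 0.183], [0.326, 0.195]), ([127.0, 96.0], [0.363, 0.374], [0.373, 0.374])]
```

View pics/w1.png

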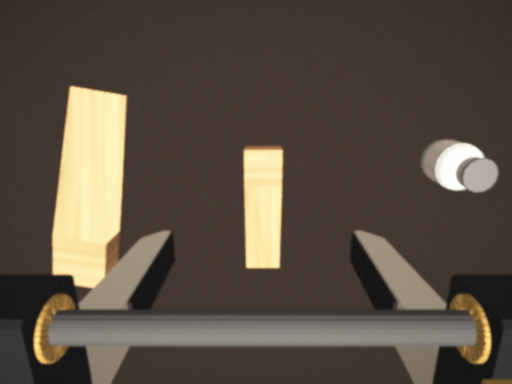

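The wrist view shows the wedge centred between the fingers, tail edge at (243–280,147) and nose at (246–280,267). That agrees with the top view, so I'll descend and grip.

Request:
arm_command:
  increments:
    - [0,0,-0.5,0]
    - [0,0,-0.7,0]
    - [0,0,-0.8,0]
    - [0,0,-0.88,0]
    - [0,0,-0.93,0]
    - [0,0,-0.97,0]
    - [0,0,-0.97,0]

```text
time: 2.48
eef_pos: [0.5001, 0.2874, 0.0026]
orientation: [[0.103, 0.995, -0.004], [0.995, -0.103, -0.001], [-0.002, -0.004, -1.0]]
force: [-0.4, -0.7, 1.2]
grip_width: 1.001
grasp_force: 0.0
```

Request:
arm_command:
  increments:
    - [0,0,0,0]
    - [0,0,0,0]
    - [0,0,0,0]
    - [0,0,0,0]
    - [0,0,0,0]
    - [0,0,0,0]
    - [0,0,0,0]
    - [0,0,0,0]
  hand: 0
  squeeze: 40

```text
time: 3.15
eef_pos: [0.5017, 0.2879, 0.0047]
orientation: [[0.104, 0.995, 0.0], [0.995, -0.104, 0.0], [0.0, 0.0, -1.0]]
force: [-0.6, -0.3, -0.2]
grip_width: 0.476
grasp_force: 0.0
```

Request:
arm_command:
  increments:
    - [0,0,0,0]
    - [0,0,0,0]
    - [0,0,0,0]
    - [0,0,0,0]

```text
time: 3.48
eef_pos: [0.5017, 0.2878, 0.0046]
orientation: [[0.104, 0.995, -0.0], [0.995, -0.104, -0.0], [-0.0, -0.0, -1.0]]
force: [-0.7, -0.3, 0.8]
grip_width: 0.406
grasp_force: 40.0
```

Request:
arm_command:
  increments:
    - [0.1,-0.15,0,-0.1]
    - [0.2,-0.3,0,-0.2]
    - [0.3,-0.45,0,-0.3]
    - [0.4,-0.6,0,-0.4]
    - [0.47,-0.7,0,-0.47]
    - [0.5,-0.75,0,-0.47]
    - [0.5,-0.75,0,-0.47]

```text
time: 4.07
eef_pos: [0.6033, 0.1355, 0.0046]
orientation: [[0.334, 0.942, 0.001], [0.942, -0.334, -0.001], [-0.0, 0.001, -1.0]]
force: [0.8, -0.7, 1.8]
grip_width: 0.403
grasp_force: 40.0
```

Request:
arm_command:
  increments:
    - [0.01,-0.1,0,0]
    - [0.03,-0.2,0,0]
    - [0.04,-0.3,0,0]
    - [0.05,-0.4,0,0]
    - [0.055,-0.5,0,0]
    - [0.055,-0.555,0,0]
    - [0.055,-0.555,0,0]
    - [0.055,-0.555,0,0]

```text
time: 4.73
eef_pos: [0.6122, 0.0275, 0.0046]
orientation: [[0.332, 0.943, -0.0], [0.943, -0.332, 0.0], [-0.0, -0.0, -1.0]]
force: [-1.0, -1.2, 0.5]
grip_width: 0.406
grasp_force: 40.0
```

Run:
```python
from h import *
s=readout.observe();print(s["time"],s["eef_pos"],s["orientation"][:,0],s["force"],s["grip_width"],s["grasp_force"])
c=eyes.read_camera("top");
b=eyes.read_camera("scene")
g=lambda im:(255*(im/255.)**0.45).astype(np.uint8)
A=cv2.resize(g(c["image"][110:270,240:390]),(400,427),interpolation=2);B=cv2.resize(g(b["image"][110:270,130:280]),(400,427),interpolation=2)
cv2.imwrite("pics/pre.png",np.hstack([A,B])[:,:,::-1])
```

```text
4.7333 [0.61216617 0.02747709 0.00459711] [ 3.32271984e-01  9.43183610e-01 -8.36362242e-05] [-1.02205984 -1.20470748  0.46843133] 0.40556718613021464 40.00046253204346
```

View pics/pre.png

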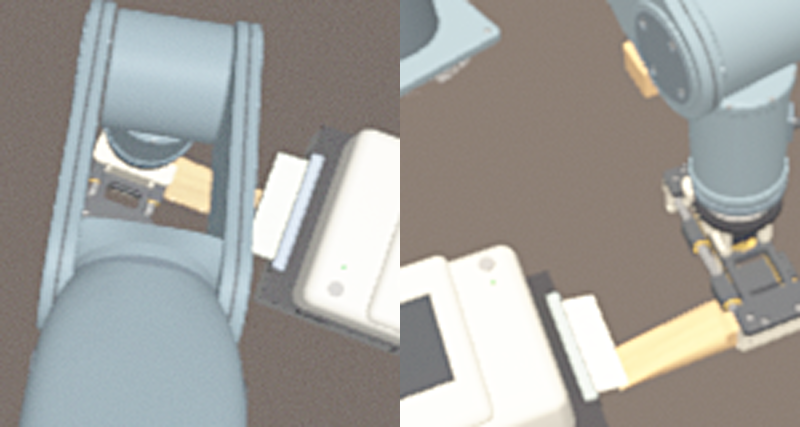

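The wedge is gripped, aligned with the printer's axis, and its nose is about 31 mm short of the front edge. In the scene half of the picture the nose disappears at the label, around (620,380). Now I'll push.

Request:
arm_command:
  increments:
    - [-0.02,-0.053,0,0]
    - [-0.04,-0.106,0,0]
    - [-0.055,-0.159,0,0]
    - [-0.075,-0.212,0,0]
    - [-0.075,-0.212,0,0]
    - [-0.075,-0.212,0,0]

```text
time: 5.33
eef_pos: [0.5972, -0.0171, 0.0046]
orientation: [[0.334, 0.942, -0.001], [0.942, -0.334, -0.001], [-0.001, -0.0, -1.0]]
force: [0.0, -1.9, 0.7]
grip_width: 0.414
grasp_force: 40.0
```

Request:
arm_command:
  increments:
    - [-0.004,-0.012,0,0]
    - [-0.008,-0.024,0,0]
    - [-0.012,-0.036,0,0]
    - [-0.017,-0.047,0,0]
    - [-0.017,-0.047,0,0]
    - [-0.017,-0.047,0,0]

```text
time: 5.83
eef_pos: [0.5948, -0.0238, 0.0046]
orientation: [[0.333, 0.943, 0.001], [0.943, -0.333, 0.002], [0.002, 0.001, -1.0]]
force: [2.2, 4.8, 0.9]
grip_width: 0.409
grasp_force: 40.0
```

Request:
arm_command:
  increments:
    - [-0.004,-0.012,0,0]
    - [-0.008,-0.024,0,0]
    - [-0.012,-0.036,0,0]
    - [-0.017,-0.047,0,0]
    - [-0.017,-0.047,0,0]
    - [-0.017,-0.047,0,0]

```text
time: 6.33
eef_pos: [0.5915, -0.0327, 0.0046]
orientation: [[0.332, 0.943, 0.001], [0.943, -0.332, 0.002], [0.002, 0.0, -1.0]]
force: [2.2, 5.6, 2.1]
grip_width: 0.407
grasp_force: 40.0
```

Request:
arm_command:
  increments:
    - [-0.004,-0.012,0,0]
    - [-0.008,-0.024,0,0]
    - [-0.012,-0.036,0,0]
    - [-0.017,-0.047,0,0]
    - [-0.017,-0.047,0,0]
    - [-0.017,-0.047,0,0]

```text
time: 6.83
eef_pos: [0.5881, -0.0421, 0.0046]
orientation: [[0.333, 0.943, 0.001], [0.943, -0.333, 0.002], [0.002, 0.0, -1.0]]
force: [2.3, 6.0, 1.2]
grip_width: 0.404
grasp_force: 40.0
```

```bash
cat > chk.py <<'E'
from h import *
import pickle
a,b=pickle.load(open("c.pkl","rb"))
s=readout.observe();print(s["time"],s["eef_pos"],s["force"],s["grasp_force"])
def track(n,c0,c1,box):
    g0,g1=[cv2.cvtColor(c["image"],cv2.COLOR_RGB2GRAY) for c in(c0,c1)]
    m=np.zeros_like(g0);x,y,X,Y=box;m[y:Y,x:X]=255
    p=cv2.goodFeaturesToTrack(g0,12,.05,6,mask=m)
    q,st,e=cv2.calcOpticalFlowPyrLK(g0,g1,p,None,winSize=(13,13),maxLevel=1)
    for i in np.argsort(p[:,0,0]): print(n,p[i,0].tolist(),(q-p)[i,0].round(2).tolist(),float(e[i,0]))
track("scene",b,eyes.read_camera("scene"),(85,200,218,318))
c=eyes.read_camera("top");track("top",a,c,(365,155,455,255))
# predicted scene shift per mm: lift / shove at front (tear bar) point
def proj(c,P):
    X=c["camera_from_world"]@np.append(P,1);u=c["mtx"]@[X[0],-X[1],-X[2]];return u[:2]/u[2]
P=np.array([.555,-.14,.07]);px=np.array([-.333,-.943,0])
print("lift5.5",proj(b,P+[0,0,.0055])-proj(b,P),"shove10",proj(b,P+.01*px)-proj(b,P))
E
python3 chk.py
```

```text
6.8333 [ 0.58805556 -0.04206282  0.00461256] [2.34654566 6.0266293  1.21270979] 40.00051975250244
scene [93.0, 226.0] [-1.3899999856948853, 0.46000000834465027] 4.748335838317871
scene [106.0, 232.0] [-1.6200000047683716, 0.4399999976158142] 3.750185012817383
scene [113.0, 264.0] [-1.7699999809265137, 0.4399999976158142] 4.772189140319824
scene [138.0, 302.0] [-0.5199999809265137, 0.05999999865889549] 4.057137489318848
scene [140.0, 221.0] [-1.8300000429153442, 0.019999999552965164] 1.9853919744491577
scene [146.0, 303.0] [-0.5899999737739563, -0.029999999329447746] 4.290310859680176
scene [148.0, 207.0] [-1.6200000047683716, -0.17000000178813934] 2.9132766723632812
scene [149.0, 251.0] [-1.850000023841858, 0.18000000715255737] 3.425295829772949
scene [190.0, 222.0] [-0.949999988079071, -0.7200000286102295] 4.4731879234313965
scene [200.0, 258.0] [-0.7900000214576721, -0.18000000715255737] 9.59485912322998
scene [202.0, 221.0] [-0.7400000095367432, -0.8700000047683716] 3.514423131942749
scene [214.0, 253.0] [11.170000076293945, -4.460000038146973] 36.990570068359375
top [368.0, 210.0
[... 296 characters left out ...]
top [398.0, 167.0] [1.590000033378601, 0.27000001072883606] 5.036057472229004
top [403.0, 183.0] [1.5299999713897705, 0.4099999964237213] 4.601701259613037
top [422.0, 227.0] [1.5099999904632568, 0.4399999976158142] 5.206360816955566
top [428.0, 249.0] [1.1100000143051147, 0.36000001430511475] 4.0012946128845215
top [433.0, 194.0] [1.4900000095367432, 0.5199999809265137] 4.682137489318848
top [443.0, 181.0] [0.23000000417232513, -0.09000000357627869] 6.434911251068115
top [449.0, 185.0] [1.1699999570846558, 0.3499999940395355] 6.435281276702881
top [450.0, 178.0] [0.09000000357627869, -0.12999999523162842] 5.8049187660217285
lift5.5 [-0.34002536 -1.15735522] shove10 [-4.03044787  1.48911166]
```

The tracking fits a front-edge lift of about 4.9 mm (feet about 4.3 mm) and no measurable shove. A 3 mm final push should bring the feet to about 5 mm.

Request:
arm_command:
  increments:
    - [-0.003,-0.008,0,0]
    - [-0.005,-0.015,0,0]
    - [-0.005,-0.015,0,0]
    - [-0.005,-0.015,0,0]
    - [-0.005,-0.015,0,0]
    - [-0.005,-0.015,0,0]

```text
time: 7.43
eef_pos: [0.5871, -0.0448, 0.0046]
orientation: [[0.332, 0.943, 0.001], [0.943, -0.332, 0.002], [0.003, 0.0, -1.0]]
force: [2.4, 6.2, 1.9]
grip_width: 0.405
grasp_force: 40.0
```

```bash
python3 chk.py | grep -E "202.0|138.0|403.0|^[0-9]"
python3 - <<'E'
from h import *
b=eyes.read_camera("scene")
g=(255*(b["image"]/255.)**0.45).astype(np.uint8)[90:330,70:310]
cv2.imwrite("pics/fin.png",cv2.resize(g,(600,600),interpolation=2)[:,:,::-1])
E
```

```text
7.4333 [ 0.5870751  -0.04482634  0.00459473] [2.39180622 6.24553277 1.88964607] 40.000571608543396
scene [138.0, 302.0] [-0.5799999833106995, 0.05000000074505806] 4.131472110748291
scene [202.0, 221.0] [-0.8899999856948853, -0.9300000071525574] 2.412537097930908
top [403.0, 183.0] [1.840000033378601, 0.49000000953674316] 3.686020612716675
```

View pics/fin.png

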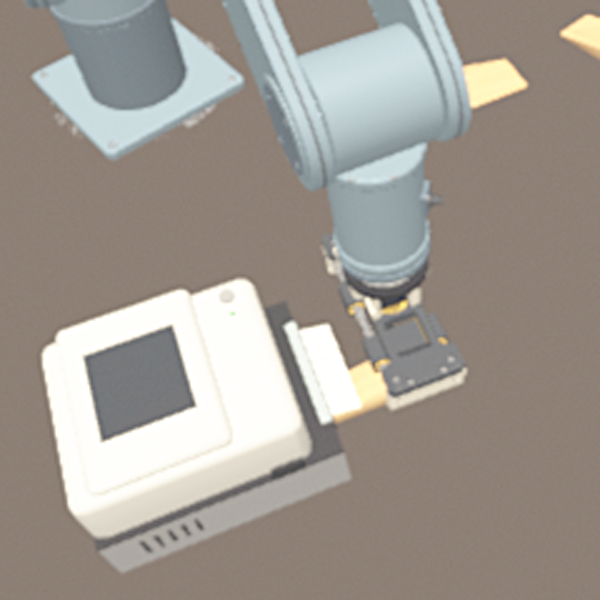

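The wedge enters straight beneath the label at (370,390), and the gripper is clear of the printer. The front is lifted and everything is still, so I'm handing in.

```bash
python3 -c "
from plant import env;print(env.sign_off())"
```

```text
the job is handed in; nothing more can be done
None
```

I handed the job in with the smallest wedge pushed straight in under the middle of the printer's front edge and still gripped at 40 N; I estimate from the camera images that the front feet are about 5 mm up, with no measurable shove of the printer, but sign-off returned no verdict.

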